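# Load the sample changer and draw its index plunger

## Robot

A 6-joint arm with a two-finger parallel gripper is mounted at the origin on the work surface. World frame = base frame: x ahead of the robot, y to its left, z up, the work surface at z = 0. Lengths are in m, angles in rad, forces in N, time in s.
With the tool pointing down it reaches from about 0.35 to 0.975 m from the base axis. Payload 4.9 kg.
Tool frame: the origin (TCP) lies at the very end of the fingers, on their centre line; the grasp point (between the pads) lies 19 mm behind it; z points along the fingers, y is the line along which they close (so a half turn about z gives the same grasp; the last joint's range is limited). The gripper opens to 85 mm and grips with 20 to 120 N. Pads are 22 mm wide; open, the fingers measure 114 mm over their backs; the gripper's body (76 mm by 85 mm) begins 54 mm behind the grasp point. The pads swing forward as they close: fully open they stand 13 mm farther back than shut.
Start: joints at [1.219, 0.053, 1.613, -0, 1.476, -0.119], TCP at [0.144, 0.608, 0.231] pointing down, gripper open.
Joint ranges: [-3.01, 3.01], [-1.01, 2.22], [0.06, 2.58], [-1.02, 4.17], [0.09, 2.62], [-3.14, 3.14]. Speed limits (rad/s): [2.57, 2.57, 3.14, 3.14, 3.14, 3.14].

## Interface

Orientations are given as a rotation vector (axis times angle).
In Python, from station import ctrl, imaging gives the robot as it stands.
- The arm moves only by the tool play_rows, never from a script. Its argument "series" is a list of rows, each a list of 3 entries, a list of its own where there are three numbers: the opening, from 0 (shut) to 1 (fully open), then the shift along the tool's x, y, z each as a share of 0.05 m, from -1 to 1, then the turn, a rotation vector about the tool's x, y, z each as a share of 8 degrees, from -1 to 1. In form: [[grip, [dx, dy, dz], [ax, ay, az]], ...]. A call has 1 to 8 rows; each row shifts and turns the commanded pose from where the row before left it, along the tool's axes as they then stand; what a row does not reach is not made up. A row lasts 1/8 s, in which the tool goes at most 62.5 mm and 10.7 degrees, less where a joint would pass 70% of its speed; a pose out of reach is approached as far as the arm can. A call with a number of a shift or a turn outside -1 to 1 is refused whole. A call with a gripper value outside its range is refused whole. The fingers move at their own pace and stop on an object; "force" is the grip in N (left out, the last holds). Time passes only in rows, so rows that do not move let the fingers close. It gives the time, the measured TCP pose, the force, the opening and the grip force at its end, in the units of the state.
- ctrl.get_obs(): the state, without advancing time (a new reading comes with each control period).
- imaging.get_image(name): name is "scene" or "top" or "wrist"; returns a dict with "color" (384x512x3 uint8, blue, green, red), "fx", "fy", "cx", "cy" (pixels), "D" ([k1, k2, p1, p2, k3] as OpenCV has them; the pictures are not rectified), "extrinsics" (4x4, takes a point from world to camera coordinates); the wrist camera has in their place "hand_eye" (4x4, takes a point from camera to tool coordinates, whose origin is the TCP and whose axes are the flange's). Camera axes: x right, y down, z forward; pixel columns grow to the right and rows downward; lengths in m; the calibration is good to about 2 mm. A picture is of the moment at which its call begins: read the wrist's pose just before it. There is no depth.
- ctrl.finish_job(): hands the job in; it is judged then, once.
The state is a dict: "t": time; "q": joint angles; "dq": joint speeds; "effort": joint torques, N m; "tool_pos": TCP position; "tool_rot": TCP orientation; "contact_force": force on the tool from outside, world axes, zero at the start; "wrist_torque": the same for the moment, N m; "opening": finger opening in m; "grip_force": force on a finger pad.
Only numpy, scipy, OpenCV 4.12 (cv2) and the standard library are available. Lean on these libraries where they do the work, as an engineer would, in place of code of your own. Each camera call takes 0.05 s, during which the arm holds its last target. There are 200 camera calls.

## Task

Seat the loose small collared sample cup in the one empty pocket of the sample changer, its wider spigot end down and its narrow grip end up, with the collar resting flat on the carriage, and let go of it. Then pull the changer's sprung index plunger straight up by its knob, all the way to its stop, and keep holding it there so that its pin stays clear of the carriage: finish with the knob still held up in the gripper. Leave the other things on the bench where they are.

Things in the scene. Friction and masses are not known exactly. Their poses are not given: they have to be found in the camera images.
- cup_mid (a point): centre, half-way up, of the loose small grey sample cup, a solid round part 41 mm tall standing on its spigot; z runs along its axis from spigot to grip (up at the start). From below: spigot 36 mm diameter, 12 mm tall; collar 46 mm diameter, 5 mm thick; grip 30 mm diameter, 24 mm tall. Take it by the grip, from above. 40 to 85 g.
- pocket (a point): centre of the mouth of the empty pocket, in the carriage's top face 50 mm above the bench: round hole 38 mm in diameter, 14 mm deep, chamfered; axes are the changer's. Of four pockets in a row along y it is the second; those at -62, +62 and +124 mm in y hold fixed cups like the loose one, standing 29 mm above the carriage. With the cup seated, cup_mid is 8.5 mm above this point.
- knob (a point): centre of the black round knob on top of the index plunger: 24 mm in diameter, 20 mm tall (its lowest 4 mm tapers in), this point 98 mm above the bench when home. The bracket's flat top, 50 by 50 mm, lies 16 mm below this point, so 6 mm below the knob. It is 50 mm in changer x and 106 mm in changer y from the empty pocket. Take it from above by its sides.
- plunger (a joint): how far the plunger is drawn up, m: 0 is home with its 8 mm pin 10 mm deep in the carriage's hole; it clears the carriage from 0.010 and meets its stop at 0.016. A spring pulls it home: 7 N at 0, rising to 11.5 N at the stop.
- changer: the fixed sample changer; origin on the bench under the middle of its grey base (300 mm along y, 28 mm high); y runs along the pockets, the plunger's bracket is on the +x side. On it an aluminium carriage, 100 by 270 by 20 mm, slides along y (2 N friction): locked with 1 mm play by the plunger's pin, free by 20 mm either way while the pin is out.
- plain_cup: bystander: grey cup without collar, 36 mm diameter, 41 mm tall; origin under its centre
- big_cup: bystander: larger grey collared cup, spigot 48 mm, collar 62 mm, grip 42 mm in diameter, 46 mm tall; too big for the pocket; origin under its centre
- stopper: bystander: black rubber stopper, 30 mm wide at the top, 25 mm tall; origin under its centre
- pipette: bystander: grey and white pipette lying on the bench, about 275 mm long along its x, 24 mm wide, 22 mm high; origin under it near the middle
- jar_a: bystander: clear jar with blue cap, 68 mm diameter, 85 mm tall; origin under its centre
- jar_b: bystander: clear jar with blue cap, 68 mm diameter, 75 mm tall; origin under its centre
- bowl: bystander: tan bowl, 130 mm diameter, 55 mm tall; origin under its centre
Not all that is in view belongs to the job. Leave any green look-alike of the part that bears cup_mid alone.

How it is judged:
By the outcome, as a careful person would: the job done as asked, in the order asked, and still so for the second after the job is handed in, while the arm keeps its last pose, push and grip.
It also fails if it takes over 48 s, if anything falls off the work surface, if the arm or the gripper's body presses on something with over 40 N, if the wrist force passes 120 N, or if a joint passes its speed limit or range.

## Working session

There is one attempt and no reset: what is moved stays moved. The work goes in short steps, Python scripts to look and compute and a tool call to move; the robot and the scene stay as the last step left them, time stands still between calls to the robot, and variables do not carry over. Pictures are saved under pics/ and viewed, at most 11 in all, crops included, and the job is handed in when it is done.

Besides the shell and the picture viewer there is one more tool, called after "Call:" as a command line: name --argument value ..., lists and objects as JSON in quotes. play_rows: Moves the arm, as the interface text tells. Shift numbers are shares of 0.05 m and turn numbers shares of 8 degrees, none past 1 either way. Its arguments: {"type":"object","properties":{"series":{"type":"array"},"force":{"type":"number"}},"required":["series"]}

```bash
mkdir -p pics; cat > h.py <<'E'
import numpy as np, cv2, json
from scipy.spatial.transform import Rotation as R
from station import ctrl, imaging
def snap(n,f):
    o=ctrl.get_obs(); im=imaging.get_image(n); cv2.imwrite(f'pics/{f}.png',im['color'])
    T=np.eye(4)
    if 'extrinsics' in im: T=np.linalg.inv(np.array(im['extrinsics']))
    else:
        W=np.eye(4); W[:3,:3]=R.from_rotvec(o['tool_rot']).as_matrix(); W[:3,3]=o['tool_pos']; T=W@np.array(im['hand_eye'])
    json.dump(dict(K=[[im['fx'],0,im['cx']],[0,im['fy'],im['cy']],[0,0,1]],D=list(map(float,im['D'])),T=T.tolist()),open(f'pics/{f}.json','w'))
    return im['color']
def cal(f):
    c=json.load(open(f'pics/{f}.json')); return np.array(c['K'],float),np.array(c['D']),np.array(c['T'])
def at(f,px,z):
    K,D,T=cal(f); p=cv2.undistortPoints(np.array(px,float).reshape(-1,1,2),K,D).reshape(-1,2)
    d=np.c_[p,np.ones(len(p))]@T[:3,:3].T; z=np.broadcast_to(z,len(p)); return T[:3,3]+d*((z-T[2,3])/d[:,2])[:,None]
def proj(f,P):
    K,D,T=cal(f); W=np.linalg.inv(T); return cv2.projectPoints(np.array(P,float).reshape(-1,1,3),cv2.Rodrigues(W[:3,:3])[0],W[:3,3],K,D)[0].reshape(-1,2)
E
python3 - <<'E'
from h import *
a=snap('scene','s0');b=snap('top','t0');w=snap('wrist','w0')
o=ctrl.get_obs();print({k:np.round(v,3).tolist() for k,v in o.items()})
for f in('s0','t0','w0'):print(f,np.round(cal(f)[2],3).tolist())
cv2.imwrite('pics/t0x.png',cv2.resize(b,(800,600),interpolation=cv2.INTER_CUBIC))
cv2.imwrite('pics/sw.png',cv2.resize(np.hstack([a,w]),(800,300),interpolation=cv2.INTER_AREA))
E
```

```text
{'t': 0.15, 'q': [1.219, 0.053, 1.614, 0.0, 1.476, -0.119], 'dq': [0.0, -0.002, -0.003, 0.001, 0.002, 0.0], 'effort': [0.0, -39.424, -37.072, -0.0, 0.005, 0.0], 'tool_pos': [0.144, 0.608, 0.23], 'tool_rot': [-0.365, -3.12, 0.003], 'contact_force': [0.494, 0.149, -1.132], 'wrist_torque': [0.04, -0.023, 0.015], 'grip_force': 0.0, 'opening': 0.086}
s0 [[-0.462, 0.512, -0.725, 1.27], [0.887, 0.288, -0.362, 0.359], [0.023, -0.81, -0.586, 0.672], [0.0, 0.0, 0.0, 1.0]]
t0 [[0.021, -0.994, 0.106, 0.471], [-1.0, -0.021, 0.004, -0.002], [-0.002, -0.106, -0.994, 1.293], [0.0, 0.0, 0.0, 1.0]]
w0 [[0.232, 0.933, 0.276, 0.072], [0.973, -0.222, -0.066, 0.624], [-0.001, 0.284, -0.959, 0.372], [0.0, 0.0, 0.0, 1.0]]
```

View pics/t0x.png

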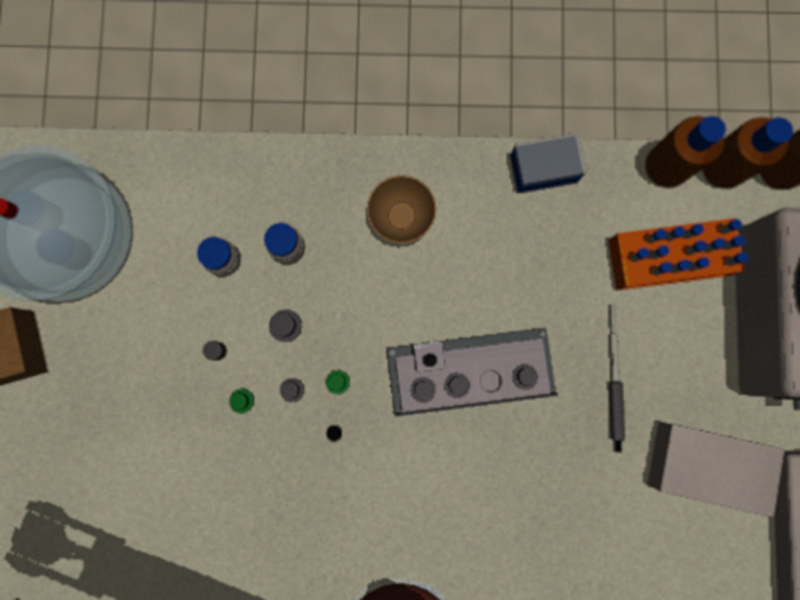

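View pics/sw.png

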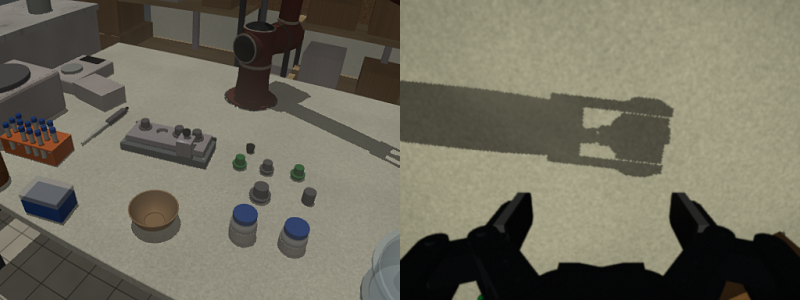

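The top view shows the changer around (470,370) and its empty pocket at (490,381). The knob is at (430,359). There are three grey cups: (291,389), (285,325) and (214,350). I'll confirm which one is meant in an enlarged crop.

```bash
python3 - <<'E'
from h import *
a=cv2.imread('pics/s0.png');b=cv2.imread('pics/t0.png')
A=cv2.resize(b[200:285,125:365],(800,283),interpolation=cv2.INTER_CUBIC)
B=cv2.resize(a[140:270,150:415],(634,311),interpolation=cv2.INTER_CUBIC)
c=np.zeros((600,800,3),np.uint8);c[:283]=A;c[287:287+311,:634]=B
cv2.imwrite('pics/c1.png',c)
E
```

```text
(no output)
```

View pics/c1.png

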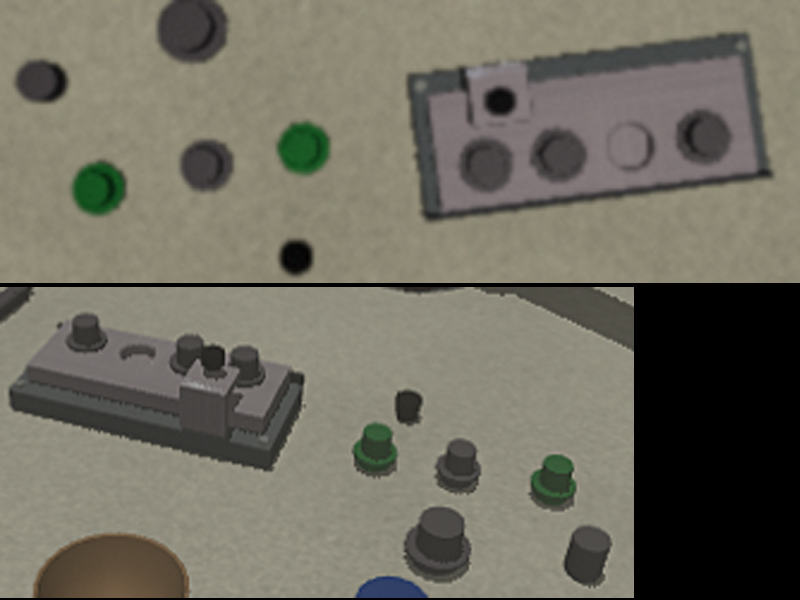

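The crop shows three grey candidates. The big collared cup is at (192,28) and the plain one without a collar at (41,81). The small collared cup at (207,165), between two green look-alikes, fits the description. I'll compute the positions now.

```bash
cat >> h.py <<'E'
def fit2(L,P):
    L=np.array(L);P=np.array(P)[:,:2]; l=L-L.mean(0);p=P-P.mean(0)
    y=np.arctan2((l[:,0]*p[:,1]-l[:,1]*p[:,0]).sum(),(l*p).sum()); c,s=np.cos(y),np.sin(y);M=np.array([[c,-s],[s,c]])
    t=P.mean(0)-M@L.mean(0); return y,t,(P-(L@M.T+t))
E
python3 - <<'E'
from h import *
n=lambda q:np.array(q)*.3+[125,200]-.35
print('cup',at('t0',n([(206.5,165),(208,165)]),[.017,.041]))
print('others',at('t0',n([(303,148),(99,188),(192,28),(296,257)]),.017))
P=at('t0',n([(630,146),(485,164),(557,156),(704,136),(500,101)]),[.05,.079,.079,.079,.108])
y,t,r=fit2([(0,0),(0,.124),(0,.062),(0,-.062),(.05,.106)],P);print(P,np.degrees(y),t,r*1000)
o=ctrl.get_obs();print(R.from_rotvec(o['tool_rot']).as_matrix().round(3),np.asarray(imaging.get_image('wrist')['hand_eye']).round(3).tolist())
E
```

```text
cup [[0.45162282 0.21252128 0.017     ]
 [0.45201965 0.20720738 0.041     ]]
others [[0.46811849 0.12889878 0.017     ]
 [0.42980931 0.30523599 0.017     ]
 [0.57106077 0.22998577 0.017     ]
 [0.37422735 0.13193312 0.017     ]]
[[ 0.47581501 -0.15233463  0.05      ]
 [ 0.45829355 -0.02878201  0.079     ]
 [ 0.46616124 -0.08837045  0.079     ]
 [ 0.48529068 -0.21015983  0.079     ]
 [ 0.5097241  -0.03938096  0.108     ]] 8.416859560481333 [ 0.47589783 -0.15077386] [[-0.08282502 -1.56076284]
 [ 0.54611056 -0.67257684]
 [-0.66139805  1.07119305]
 [ 0.31765047  1.94625431]
 [-0.11953796 -0.78410769]]
[[-0.973  0.231 -0.001]
 [ 0.231  0.973 -0.002]
 [ 0.    -0.002 -1.   ]] [[-0.001, -0.959, -0.284, 0.074], [1.0, -0.001, 0.001, -0.001], [-0.001, -0.284, 0.959, -0.142], [0.0, 0.0, 0.0, 1.0]]
```

Call:
play_rows --series '[[1,[-0.9,-0.72,0.1],[0,0,0]],[1,[-0.9,-0.72,0.1],[0,0,0]],[1,[-0.9,-0.72,0.1],[0,0,0]],[1,[-0.9,-0.72,0.1],[0,0,0]],[1,[-0.9,-0.72,0.1],[0,0,0]],[1,[-0.9,-0.72,0.1],[0,0,0]],[1,[-0.9,-0.72,0.1],[0,0,0]],[1,[-0.9,-0.72,0.1],[0,0,0]]]' --force 30

```text
t: 1.2
tool_pos: [0.4288, 0.2432, 0.1912]
tool_rot: [0.365, 3.12, 0.001]
contact_force: [0.3, 0.2, 0.4]
opening: 0.0854
grip_force: 0.0
```

Call:
play_rows --series '[[1,[-0.6,-0.6,0],[0,0,0]],[1,[0,0,0],[0,0,1]],[1,[0,0,0],[0,0,1]],[1,[0,0,0],[0,0,1]],[1,[0,0,0],[0,0,1]],[1,[0,0,0],[0,0,1]],[1,[0,0,0],[0,0,1]],[1,[0,0,0],[0,0,1]]]'

```text
t: 2.2
tool_pos: [0.4501, 0.2087, 0.1911]
tool_rot: [-1.793, -2.579, 0.0]
contact_force: [0.3, -0.7, 0.2]
opening: 0.0859
grip_force: 0.0
```

Call:
play_rows --series '[[1,[0,0,0],[0,0,1]],[1,[0,0,0],[0,0,0.5]],[1,[0,0,0],[0,0,0]],[1,[0,0,0],[0,0,0]]]'

```text
t: 2.7
tool_pos: [0.4502, 0.2087, 0.1912]
tool_rot: [-2.046, -2.384, 0.0]
contact_force: [0.4, 0.6, -0.6]
opening: 0.0853
grip_force: 0.0
```

```bash
cat >> h.py <<'E'
def to(x,y,z,yaw=None):
    o=ctrl.get_obs();M=R.from_rotvec(o['tool_rot']).as_matrix();p=np.array(o['tool_pos'])
    print('t',round(o['t'],2),'pos',p.round(4),'ytool yaw',np.degrees(np.arctan2(M[1,1],M[0,1])).round(2),'tilt',M[:2,2].round(4),'F',np.round(o['contact_force'],1),'open',round(o['opening'],4),'grip',round(o['grip_force'],1))
    print('shares',(M.T@(np.array([x,y,z])-p)/.05).round(3))
E
python3 - <<'E'
from h import *
to(.452,.211,.15)
w=snap('wrist','w1');cv2.imwrite('pics/w1x.png',cv2.resize(w,(800,600),interpolation=cv2.INTER_CUBIC))
E
```

```text
t 2.7 pos [0.4502 0.2087 0.1912] ytool yaw 8.72 tilt [-0.0002 -0.    ] F [ 0.4  0.6 -0.6] open 0.0853 grip 0.0
shares [0.04  0.042 0.824]
```

View pics/w1x.png

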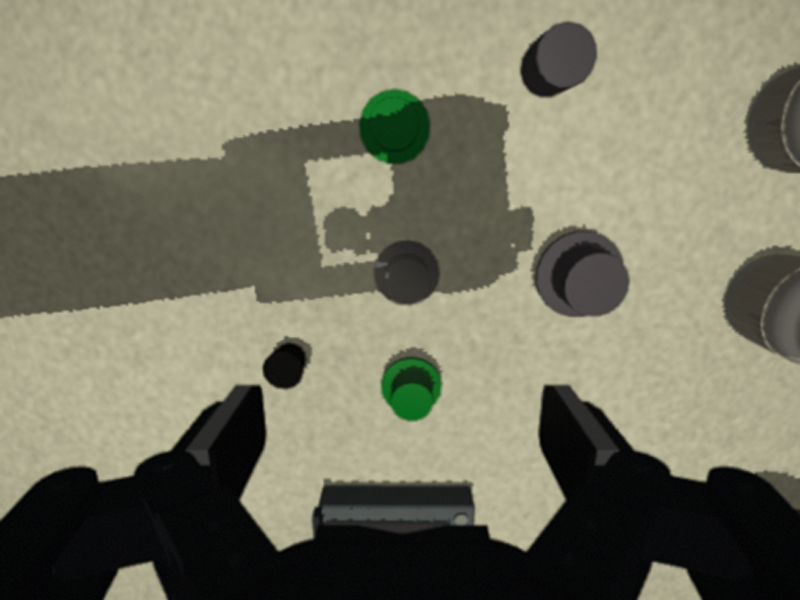

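The grey collared cup is at (407,272) in the wrist view, with its grip top at about (408,277). It sits between the green ones at (395,127) and (412,388).

```bash
python3 - <<'E'
from h import *
q=lambda p:np.array(p)*.64-.18
print(at('w1',q([(407,272.5),(408,278)]),[.0165,.041]))
g=cv2.imread('pics/w1.png')[140:205,225:295];g=cv2.convertScaleAbs(cv2.resize(g,(700,650),interpolation=cv2.INTER_CUBIC)[:600],alpha=2.2)
cv2.imwrite('pics/w1c.png',g)
E
```

```text
[[0.45154618 0.21141224 0.0165    ]
 [0.45164608 0.21325653 0.041     ]]
```

View pics/w1c.png

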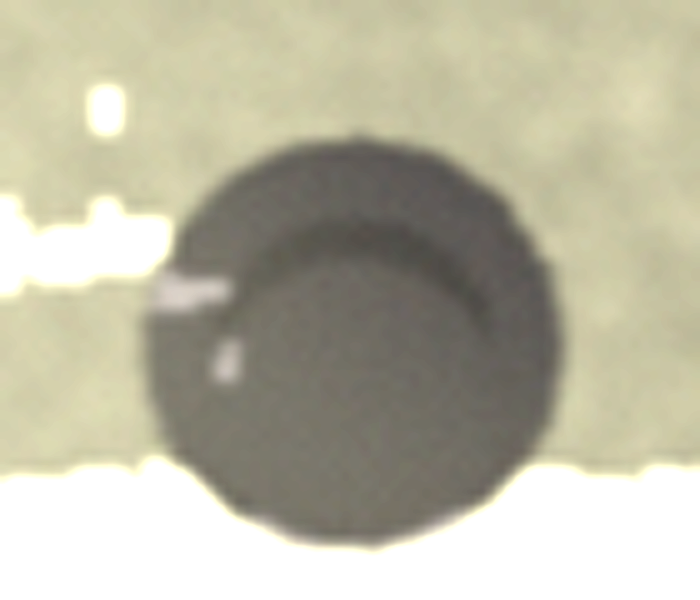

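Call:
play_rows --series '[[1,[0.05,0.03,0.9],[0,0,0]],[1,[0,0,0.9],[0,0,0]],[1,[0,0,0.9],[0,0,0]],[1,[0,0,0.5],[0,0,0]],[1,[0,0,0.24],[0,0,0]],[1,[0,0,0],[0,0,0]]]'

```text
t: 3.5
tool_pos: [0.4512, 0.2114, 0.019]
tool_rot: [-2.047, -2.383, 0.001]
contact_force: [0.3, 0.5, -0.1]
opening: 0.0852
grip_force: 0.0
```

Call:
play_rows --series '[[0,[0,0,0],[0,0,0]],[0,[0,0,0],[0,0,0]],[0,[0,0,0],[0,0,0]],[0,[0,0,0],[0,0,0]],[0,[0,0,0],[0,0,0]],[0,[0,0,0],[0,0,0]]]' --force 40

```text
t: 4.25
tool_pos: [0.4521, 0.2116, 0.0203]
tool_rot: [2.047, 2.382, 0.002]
contact_force: [-0.5, 1.1, 5.8]
opening: 0.0279
grip_force: 39.6
```

Call:
play_rows --series '[[0,[0,0,-0.4],[0,0,0]],[0,[0,0,-0.8],[0,0,0]],[0,[0,0,-1],[0,0,0]],[0,[0,0,-1],[0,0,0]],[0,[0,0,0],[0,0,0]]]'

```text
t: 4.88
tool_pos: [0.4542, 0.2123, 0.1844]
tool_rot: [2.044, 2.379, 0.013]
contact_force: [1.0, 0.3, 0.0]
opening: 0.0277
grip_force: 39.6
```

Call:
play_rows --series '[[0,[-0.9,-0.08,0],[0,0,0]],[0,[-0.9,-0.08,0],[0,0,0]],[0,[-0.9,-0.08,0],[0,0,0]],[0,[-0.9,-0.08,0],[0,0,0]],[0,[-0.9,-0.08,0],[0,0,0]],[0,[-0.9,-0.08,0],[0,0,0]],[0,[-0.9,-0.08,0],[0,0,0]],[0,[-0.9,-0.08,0],[0,0,0]]]'

```text
t: 5.88
tool_pos: [0.4729, -0.1503, 0.1771]
tool_rot: [-2.046, -2.38, 0.001]
contact_force: [0.2, -0.0, -0.2]
opening: 0.0284
grip_force: 39.6
```

Call:
play_rows --series '[[0,[0,0,0],[0,0,0]],[0,[0,0,0],[0,0,0]]]'

```text
t: 6.12
tool_pos: [0.4732, -0.1486, 0.1777]
tool_rot: [-2.046, -2.38, 0.001]
contact_force: [0.9, 0.7, -0.0]
opening: 0.0277
grip_force: 39.6
```

```bash
python3 - <<'E'
from h import *
to(.4759,-.1508,.15)
w=snap('wrist','w2');cv2.imwrite('pics/w2x.png',cv2.convertScaleAbs(cv2.resize(w,(800,600),interpolation=cv2.INTER_CUBIC),alpha=1.5))
E
```

```text
t 6.12 pos [ 0.4732 -0.1486  0.1777] ytool yaw 8.64 tilt [-0.0025  0.0017] F [ 0.9  0.7 -0. ] open 0.0277 grip 39.6
shares [-0.052  0.049  0.553]
```

View pics/w2x.png

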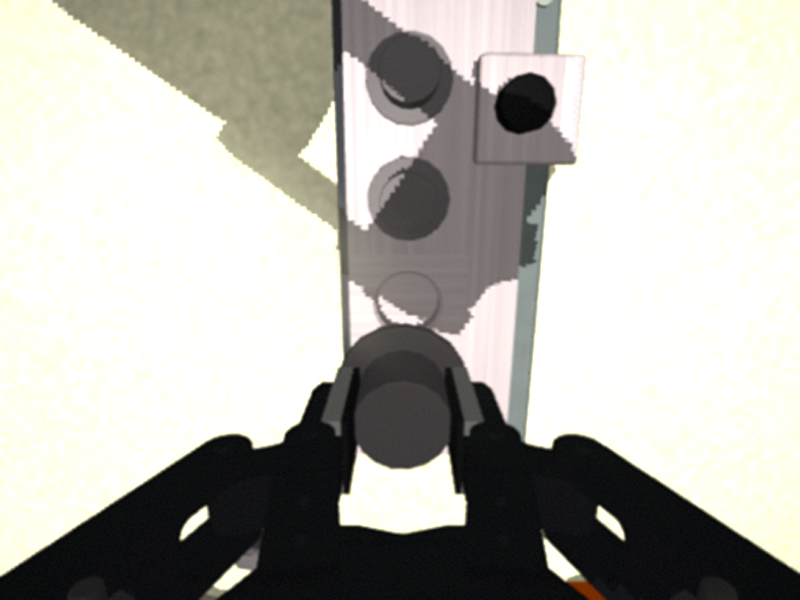

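In the wrist view the pocket is at (408,300), the fixed cups at (408,198) and (409,78), and the knob at (525,102). The held cup's grip top is at (402,418) and its collar is centred near (405,386); it looks upright.

```bash
python3 - <<'E'
from h import *
q=lambda p:np.array(p)*.64-.18
P=at('w2',q([(408,300.5),(409,78),(408.5,198),(525,102.5)]),[.05,.055,.055,.108])
y,t,r=fit2([(0,0),(0,.124),(0,.062),(.05,.106)],P);print(P.round(4),np.degrees(y),t,r*1000)
z=.1777
print('held',at('w2',q([(402.5,418.5),(405,386)]),[z+.0207,z-.0033]))
# predicted outlines of held cup on TCP axis
th=np.linspace(0,2*np.pi,73)
for rad,zz in((.015,z+.0207),(.023,z-.0033)):
    p=proj('w2',np.c_[.4732+rad*np.cos(th),-.1486+rad*np.sin(th),0*th+zz]);p=(p+.18)/.64;print('pred box',p.min(0).round(1),p.max(0).round(1))
for rad,zz,c in((.019,.05,t),):
    p=proj('w2',np.c_[c[0]+rad*np.cos(th),c[1]+rad*np.sin(th),0*th+zz]);p=(p+.18)/.64;print('pocket box',p.min(0).round(1),p.max(0).round(1))
E
python3 - <<'E'
import sys;sys.path.insert(0,'.')
import os;os.chdir('.')
from h import *
g=cv2.imread('pics/w2.png')[165:305,195:325]
cv2.imwrite('pics/w2c.png',cv2.convertScaleAbs(cv2.resize(g,None,fx=4.2,fy=4.2,interpolation=cv2.INTER_CUBIC),alpha=1.8))
E
```

```text
[[ 0.4753 -0.1523  0.05  ]
 [ 0.4573 -0.0325  0.055 ]
 [ 0.4664 -0.0929  0.055 ]
 [ 0.5076 -0.0436  0.108 ]] 8.55078712352311 [ 0.47514735 -0.15437643] [[ 0.17178785  2.06154302]
 [ 0.58572451 -0.76760138]
 [ 0.43914136  0.14341529]
 [-1.19665372 -1.43735694]]
held [[ 0.47126944 -0.1466505   0.1984    ]
 [ 0.47229405 -0.14788499  0.1744    ]]
pred box [356.6 378.2] [459.6 469.3]
pred box [339.7 324.1] [475.  447.1]
pocket box [375.4 272.6] [439.  333.7]
```

View pics/w2c.png

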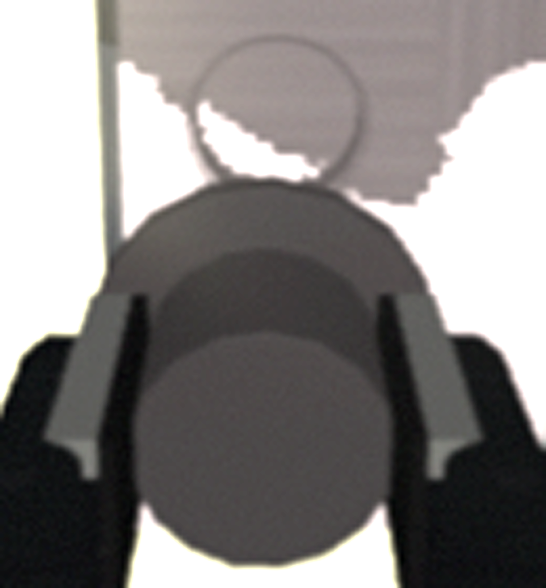

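Call:
play_rows --series '[[0,[-0.1,0.06,0.3],[0,0,0]],[0,[0,0,0.7],[0,0,0]],[0,[0,0,0.7],[0,0,0]],[0,[0,0,0.22],[0,0,0]],[0,[0,0,0],[0,0,0]],[0,[0,0,0],[0,0,0]]]'

```text
t: 6.92
tool_pos: [0.4788, -0.1541, 0.0848]
tool_rot: [2.045, 2.381, 0.001]
contact_force: [-1.0, 0.6, -0.2]
opening: 0.0282
grip_force: 39.6
```

```bash
python3 - <<'E'
from h import *
to(.4768,-.1533,.0705)
w=snap('wrist','w3');s=snap('scene','s3')
p=proj('s3',[[.476,-.153,.06]])[0].astype(int);print(p)
S=s[p[1]-35:p[1]+35,p[0]-45:p[0]+75]
A=cv2.resize(w[90:360,130:400],(400,400));B=cv2.resize(S,(400,233),interpolation=cv2.INTER_CUBIC)
c=np.zeros((400,800,3),np.uint8);c[:,:400]=A;c[:233,400:]=B
cv2.imwrite('pics/w3x.png',cv2.convertScaleAbs(c,alpha=1.6))
E
```

```text
t 6.92 pos [ 0.4788 -0.1541  0.0848] ytool yaw 8.68 tilt [ 0.0024 -0.0012] F [-1.   0.6 -0.2] open 0.0282 grip 39.6
shares [ 0.023 -0.038  0.287]
[206 163]
```

View pics/w3x.png

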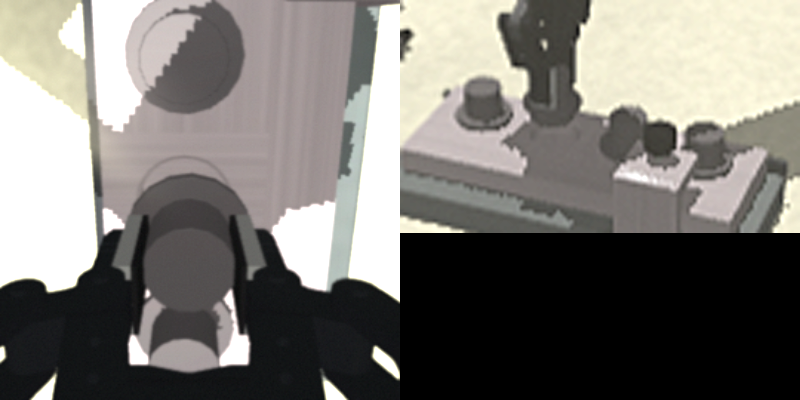

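The pocket arc is centred at column 184 and the held cup at 189, about 2 mm too far in +x. That matches the state error, so I'll correct it and check the predicted arc row.

```bash
python3 - <<'E'
from h import *
th=np.linspace(0,2*np.pi,73)
def box(c,r,z):
    p=proj('w3',np.c_[c[0]+r*np.cos(th),c[1]+r*np.sin(th),0*th+z]);p=(p+.5-[130,90])*1.4815;print(p.min(0).round(1),p.max(0).round(1))
box((.4755,-.1533),.0196,.05)
box((.4788,-.1541),.0141,.0848+.0207);box((.4788,-.1541),.023,.0848-.0033)
E
```

```text
[139.4 154.6] [231.6 240.5]
[149.  228.6] [240.7 309.6]
[129.7 174.4] [257.9 290.8]
```

Call:
play_rows --series '[[0,[0.02,-0.04,0.15],[0,0,0]],[0,[0,0,0],[0,0,0]],[0,[0,0,0],[0,0,0]]]'

```text
t: 7.4
tool_pos: [0.4755, -0.1531, 0.0757]
tool_rot: [-2.047, -2.383, 0.0]
contact_force: [1.0, 0.2, -1.1]
opening: 0.0279
grip_force: 39.6
```

```bash
python3 - <<'E'
from h import *
to(.4766,-.1535,.0705)
E
```

```text
t 7.4 pos [ 0.4755 -0.1531  0.0757] ytool yaw 8.66 tilt [-0.0001  0.0001] F [ 1.   0.2 -1.1] open 0.0279 grip 39.6
shares [-0.012  0.021  0.105]
```

Call:
play_rows --series '[[0,[-0.01,0.02,0.08],[0,0,0]],[0,[0,0,0],[0,0,0]],[0,[0,0,0.04],[0,0,0]],[0,[0,0,0.04],[0,0,0]],[0,[0,0,0.04],[0,0,0]],[0,[0,0,0],[0,0,0]]]'

```text
t: 8.15
tool_pos: [0.4765, -0.1533, 0.0655]
tool_rot: [-2.047, -2.382, 0.0]
contact_force: [-0.7, -0.1, -1.0]
opening: 0.0284
grip_force: 39.6
```

Call:
play_rows --series '[[0,[0,0,0.05],[0,0,0]],[0,[0,0,0.04],[0,0,0]],[0,[0,0,0.03],[0,0,0]],[0,[0,0,0.02],[0,0,0]],[0,[0,0,0],[0,0,0]],[0,[0,0,0],[0,0,0]]]'

```text
t: 8.9
tool_pos: [0.4767, -0.1535, 0.0589]
tool_rot: [2.047, 2.383, 0.0]
contact_force: [0.4, -0.1, -1.4]
opening: 0.0278
grip_force: 39.6
```

Call:
play_rows --series '[[0,[0,0,0.02],[0,0,0]],[0,[0,0,0],[0,0,0]],[0,[0,0,0.01],[0,0,0]],[0,[0,0,0],[0,0,0]]]'

```text
t: 9.4
tool_pos: [0.4769, -0.1536, 0.0583]
tool_rot: [2.047, 2.383, -0.0]
contact_force: [-3.4, 2.3, 7.0]
opening: 0.0282
grip_force: 40.4
```

Call:
play_rows --series '[[1,[0,0,0],[0,0,0]],[1,[0,0,0],[0,0,0]],[1,[0,0,0],[0,0,0]],[1,[0,0,0],[0,0,0]],[1,[0,0,-0.3],[0,0,0]],[1,[0,0,-0.8],[0,0,0]],[1,[0,0,-1],[0,0,0]],[1,[0,0,-0.3],[0,0,0]]]'

```text
t: 10.4
tool_pos: [0.4788, -0.1545, 0.1826]
tool_rot: [2.042, 2.377, 0.003]
contact_force: [0.1, 0.2, 0.1]
opening: 0.0854
grip_force: 0.0
```

Call:
play_rows --series '[[1,[0.5,0.1,0],[0,0,0]],[1,[0.7,0.2,0],[0,0,0]],[1,[0,0,0],[0,0,0]],[1,[0,0,0],[0,0,0]],[1,[0,0,0],[0,0,0]]]'

```text
t: 11.02
tool_pos: [0.4822, -0.0925, 0.1771]
tool_rot: [-2.048, -2.382, 0.001]
contact_force: [0.3, -0.3, 0.4]
opening: 0.0853
grip_force: 0.0
```

```bash
python3 - <<'E'
from h import *
to(.5105,-.0413,.12)
w=snap('wrist','w4');s=snap('scene','s4')
S=s[128:198,161:281]
A=cv2.resize(w[60:384,110:434],(560,560));B=cv2.resize(S,(240,140),interpolation=cv2.INTER_CUBIC)
c=np.zeros((560,800,3),np.uint8);c[:,:560]=A;c[:140,560:]=B
cv2.imwrite('pics/w4x.png',cv2.convertScaleAbs(c,alpha=1.5))
th=np.linspace(0,2*np.pi,73)
p=proj('w4',np.c_[.5105+.012*np.cos(th),-.0413+.012*np.sin(th),0*th+.108]);p=(p+.5-[110,60])*560/324;print(p.min(0).round(1),p.max(0).round(1))
E
```

```text
t 11.03 pos [ 0.4822 -0.0925  0.1771] ytool yaw 8.61 tilt [-0.0005 -0.0001] F [ 0.3 -0.3  0.4] open 0.0853 grip 0.0
shares [0.927 0.712 1.141]
[317.8 117.9] [377.1 177.5]
```

View pics/w4x.png

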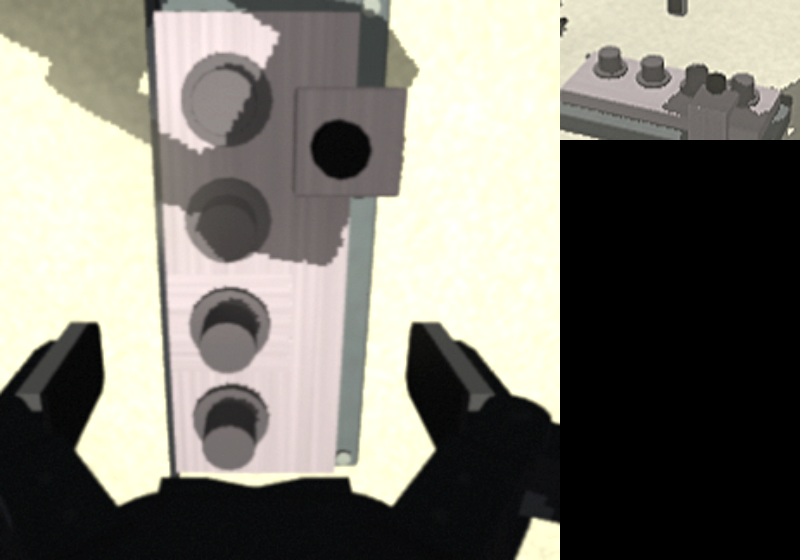

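The cup sits like its neighbours at (228,330). The knob is at (341,149) in the crop, about 1 mm from the prediction after allowing for the camera offset.

Call:
play_rows --series '[[1,[0.46,0.35,0],[0,0,0]],[1,[0.45,0.34,0.4],[0,0,0]],[1,[0,0,0.3],[0,0,0]],[1,[0,0,0],[0,0,0]],[1,[0,0,0],[0,0,0]],[1,[0,0,0],[0,0,0]]]'

```text
t: 11.88
tool_pos: [0.5101, -0.0424, 0.1433]
tool_rot: [2.048, 2.381, 0.001]
contact_force: [-0.2, -0.6, 0.1]
opening: 0.0854
grip_force: 0.0
```

```bash
python3 - <<'E'
from h import *
to(.5095,-.0422,.087)
w=snap('wrist','w5');cv2.imwrite('pics/w5x.png',cv2.convertScaleAbs(cv2.resize(w,(800,600)),alpha=1.6))
th=np.linspace(0,2*np.pi,73)
p=proj('w5',np.c_[.5095+.012*np.cos(th),-.0422+.012*np.sin(th),0*th+.108]);p=(p+.5)/.64;print(p.min(0).round(1),p.max(0).round(1))
E
```

```text
t 11.88 pos [ 0.5101 -0.0424  0.1433] ytool yaw 8.6 tilt [ 0.0016 -0.0005] F [-0.2 -0.6  0.1] open 0.0854 grip 0.0
shares [ 0.006 -0.012  1.126]
[375.7 324.3] [435.  379.5]
```

View pics/w5x.png

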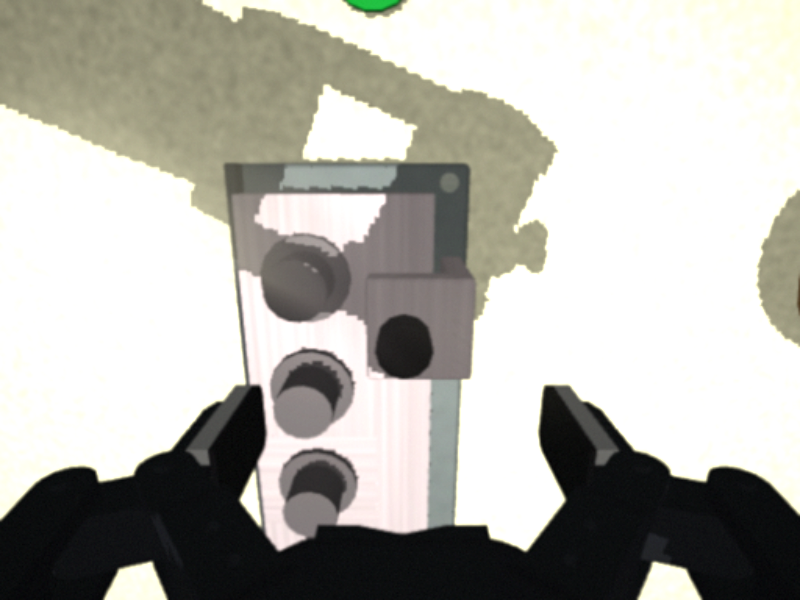

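The knob at (404,346) lies centred between the fingers. I'm descending onto it.

Call:
play_rows --series '[[1,[0,0,0.5],[0,0,0]],[1,[0,0,0.4],[0,0,0]],[1,[0,0,0.2],[0,0,0]],[1,[0,0,0],[0,0,0]],[1,[0,0,0],[0,0,0]]]' --force 40

```text
t: 12.55
tool_pos: [0.5104, -0.0419, 0.0884]
tool_rot: [2.046, 2.382, 0.001]
contact_force: [-1.0, 0.3, 0.3]
opening: 0.0852
grip_force: 0.0
```

Call:
play_rows --series '[[0,[0,0,0],[0,0,0]],[0,[0,0,0],[0,0,0]],[0,[0,0,0],[0,0,0]],[0,[0,0,0],[0,0,0]],[0,[0,0,0],[0,0,0]],[0,[0,0,0],[0,0,0]],[0,[0,0,0],[0,0,0]]]'

```text
t: 13.42
tool_pos: [0.5107, -0.0416, 0.0878]
tool_rot: [2.046, 2.381, 0.003]
contact_force: [4.6, 1.2, -0.1]
opening: 0.0219
grip_force: 39.4
```

Call:
play_rows --series '[[0,[0,0.01,0],[0,0,0]],[0,[0,0,0],[0,0,0]],[0,[0,0,-0.08],[0,0,0]],[0,[0,0,-0.08],[0,0,0]],[0,[0,0,-0.08],[0,0,0]],[0,[0,0,-0.04],[0,0,0]],[0,[0,0,0],[0,0,0]],[0,[0,0,0],[0,0,0]]]' --force 80

```text
t: 14.42
tool_pos: [0.5106, -0.0416, 0.0993]
tool_rot: [2.046, 2.381, 0.002]
contact_force: [12.0, 0.4, -11.2]
opening: 0.0206
grip_force: 78.7
```

Call:
play_rows --series '[[0,[0,0.02,0],[0,0,0]],[0,[0,0,0],[0,0,0]],[0,[0,0,0],[0,0,0]],[0,[0,0,0],[0,0,0]]]'

```text
t: 14.92
tool_pos: [0.5106, -0.0415, 0.0987]
tool_rot: [-2.047, -2.383, 0.001]
contact_force: [9.2, -1.1, -11.7]
opening: 0.0205
grip_force: 78.7
```

Call:
play_rows --series '[[0,[0,0.03,-0.04],[0,0,0]],[0,[0,0.02,-0.04],[0,0,0]],[0,[0,0,-0.04],[0,0,0]],[0,[0,0,0],[0,0,0]],[0,[0,0,0],[0,0,0]],[0,[0,0,0],[0,0,0]]]'

```text
t: 15.68
tool_pos: [0.5107, -0.0415, 0.1041]
tool_rot: [-2.044, -2.379, 0.008]
contact_force: [0.3, -5.7, -17.5]
opening: 0.0209
grip_force: 80.9
```

Call:
play_rows --series '[[0,[-0.02,0,0],[0,0,0]],[0,[0,0,0],[0,0,0]],[0,[0,0,0],[0,0,0]],[0,[0,0,0],[0,0,0]],[0,[0,0,0],[0,0,0]],[0,[0,0,0],[0,0,0]],[0,[0,0,0],[0,0,0]],[0,[0,0,0],[0,0,0]]]'

```text
t: 16.68
tool_pos: [0.5107, -0.0415, 0.1042]
tool_rot: [-2.043, -2.378, 0.006]
contact_force: [-4.8, -2.0, -26.1]
opening: 0.0209
grip_force: 80.0
```

```bash
python3 - <<'E'
from h import *
to(.51,-.042,.104)
w=snap('wrist','w6');s=snap('scene','s6')
c=np.zeros((450,800,3),np.uint8);c[:300,:400]=cv2.resize(w,(400,300));c[:,400:]=cv2.resize(s[95:215,155:262],(400,450),interpolation=cv2.INTER_CUBIC)
cv2.imwrite('pics/f.png',cv2.convertScaleAbs(c,alpha=1.6))
E
```

```text
t 16.68 pos [ 0.5107 -0.0415  0.1042] ytool yaw 8.67 tilt [-0.0076  0.0012] F [ -4.8  -2.  -26.1] open 0.0209 grip 80.0
shares [-0.008 -0.016  0.004]
```

View pics/f.png

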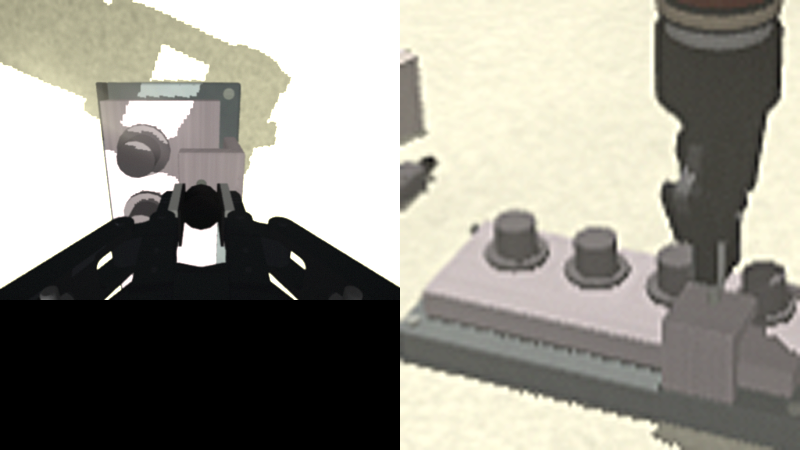

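The picture shows the plunger rod drawn up out of the bracket with the knob in the gripper, and the cup seated at (597,255). The upward force crept up, so I'll ease it slightly and check that it's steady.

Call:
play_rows --series '[[0,[0,0,0.02],[0,0,0]],[0,[0,0,0],[0,0,0]],[0,[0,0,0],[0,0,0]],[0,[0,0,0],[0,0,0]],[0,[0,0,0],[0,0,0]],[0,[0,0,0],[0,0,0]],[0,[0,0,0],[0,0,0]],[0,[0,0,0],[0,0,0]]]'

```text
t: 17.77
tool_pos: [0.5108, -0.0415, 0.1042]
tool_rot: [-2.043, -2.378, 0.007]
contact_force: [-7.7, -2.1, -20.9]
opening: 0.0209
grip_force: 80.5
```

Call:
play_rows --series '[[0,[0,0,0],[0,0,0]],[0,[0,0,0],[0,0,0]],[0,[0,0,0],[0,0,0]],[0,[0,0,0],[0,0,0]],[0,[0,0,0],[0,0,0]],[0,[0,0,0],[0,0,0]],[0,[0,0,0],[0,0,0]],[0,[0,0,0],[0,0,0]]]'

```text
t: 18.77
tool_pos: [0.5108, -0.0415, 0.1042]
tool_rot: [-2.043, -2.378, 0.007]
contact_force: [-7.5, -2.1, -20.3]
opening: 0.0206
grip_force: 80.5
```

Steady at the stop: the force is constant and the position isn't moving.

```bash
python3 -c "
from station import ctrl
print(ctrl.finish_job())"
```

```text
the job is handed in; nothing more can be done
None
```

The cup is seated in the empty pocket and released, the plunger is held up at its stop with the knob in the gripper, and the job was handed in at about 19 s of the 48 s allowed; no verdict was returned.

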